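Index the cheese carousel and hold the code reader on the next label

TASK

First turn the carousel one click anticlockwise (seen from above), so that the next cheese takes the place of the empty cradle at the pointer, and let go of it there. Then draw the code reader out of its holder, tilt it and finish still holding it still in the air, aimed squarely at the middle of that cheese's label from about 9 cm away, with the wide side of its window lying level across all the bars. Do not turn the carousel past that click or backwards, do not touch the carousel or its cheeses with the reader, and leave the other things on the bench where they are.

Things in the scene. Friction and masses are not known exactly. Their poses are not given: they have to be found in the camera images.
- carousel (a joint): the rotation of the five-station carousel about its vertical axis, in rad, 0 at the start, growing anticlockwise seen from above. A detent holds it at every multiple of 1.257 (72 degrees): up to about 0.17 N m is needed to leave a detent, and past half way it pulls itself into the next one
- carousel_bar (a point): the upper part of the black grip bar on top of the carousel, on its axis, 20 mm below the top of the bar; turns with the carousel. The bar is 60 mm long along the point's x, 22 mm wide along y, 57 mm tall; z is up. Nothing else within 90 mm of the axis reaches higher than 35 mm below this point
- carousel_base: fixed round grey base, 200 mm across, 40 mm high; origin under its centre, on the axis. On it turns a disc 276 mm across with five cradles 72 degrees apart, sloping 40 degrees down outward; four carry a white cheese with a bar label, the empty one starts at the pointer: a steel tab at the foot of the base, 170 mm from the axis along the base's -x
- next_label (a point): the label of the cheese to be read, the one 72 degrees clockwise from the empty cradle: white, round, 68 mm across, 28 mm thick, fixed in its cradle. Origin at the centre of its labelled face, 108 mm from the axis, 106 mm above the bench; z is the face's outward normal (leans outward 40 degrees from vertical), x points down the slope, y is level. Label 34 mm (x) by 38 mm (y), bars along x
- holder: the reader's holder, fixed: a steel plate 100 x 100 x 12 mm with an upright rectangular sleeve open at the top, inside 30 mm (x) by 44 mm (y), walls 4 mm, rim 85 mm above the bench. Origin at the centre of the plate's underside, z up
- reader: the code reader, a loose grey bar with a black top end, 26 mm (x) by 40 mm (y) by 150 mm (z), 110 to 210 g, upright in the sleeve, its upper 77 mm above the rim. Origin at the centre of its lower end, the window; z points up to the black end, so it reads along -z; the window is widest along y. Take it across x by the part above the rim
- reader_focus (a point): the reading point of the reader, on its axis 90 mm in front of the window (along the reader's -z); axes as the reader's
- spare_cheese_a: bystander: a round white cheese, 68 mm across, 35 mm high, lying on the bench
- spare_cheese_b: bystander: the same, another one
- tape_roll: bystander: a roll of tape, ring 90 mm across, 48 mm high, lying flat
- label_roll: bystander: a roll of labels, 116 mm across, 60 mm high, lying flat
- marker: bystander: a black marker pen, 120 mm long, 14 mm thick, lying on the bench
- film_core: bystander: a cardboard core, ring 80 mm across, 50 mm high, upright
- tape_dispenser: bystander: a tape dispenser, 170 x 70 mm, 104 mm high, origin under its centre

How it is judged (in metres and radians):
On the way, in this order (a step that is already met when the one before it is completed fails the run):
1. the carousel rests one click on and is let go, the reader still in its holder (value of joint carousel between 1.1366 and 1.3766 rad and contact force between the fingers and carousel_base below 0.1 N and height (world z) of reader below 0.03 m), for 0.3 s.
2. the reader is drawn clear of its holder by the fingers (height (world z) of reader above 0.09 m and contact force between reader and holder below 0.1 N and contact force between the fingers and reader above 1 N), for 0.2 s.
At the end, for the whole second after the job is handed in: carousel one click on (1.257 +- 0.12 rad); reader held still by the fingers alone, window over 10 cm up, reading point within 30 mm of the label's centre, axis within 15 degrees of the label's normal, wide side within 17 degrees of level across the bars (value of joint carousel between 1.1366 and 1.3766 rad and distance between reader_focus and next_label below 0.03 m and angle between the z axis of reader and the z axis of next_label, either way round below 0.26 rad and angle between the y axis of reader and the y axis of next_label, either way round below 0.3 rad and height (world z) of reader above 0.1 m and contact force between the fingers and reader above 1 N and contact force between reader and holder below 0.1 N and contact force between reader and carousel_base below 0.1 N and linear speed of reader below 0.03 m/s); the arm keeps its last pose, push and grip.
It fails at once if the carousel is turned past the first click or backwards (value of joint carousel above 1.75 rad or value of joint carousel below -0.4 rad).
It fails at once if the reader touches the carousel or a cheese (contact force between reader and carousel_base above 1 N).
It fails at once if another thing on the bench is displaced (distance of any of spare_cheese_a, spare_cheese_b, tape_roll, label_roll, marker, film_core, tape_dispenser from where it was at the start of the episode above 0.03 m).
It also fails if it takes over 46 s, if anything falls off the work surface, if the arm or the gripper's body presses on something with over 40 N, if the wrist force passes 120 N, or if a joint passes its speed limit or range.

ROBOT

A 7-joint arm with a two-finger parallel gripper is mounted at the origin on the work surface. World frame = base frame: x ahead of the robot, y to its left, z up, the work surface at z = 0. Lengths are in mm, angles in degrees, forces in N, time in s.
With the tool pointing down it reaches from about 425 to 875 mm from the base axis. Payload 8.4 kg.
Tool frame: the origin (TCP) lies on the centre line of the jaws, within the pads' length; the fingertips stand 14 mm ahead of it and the grasp point (between the pads) lies 5 mm behind it; z points along the fingers, y is the line along which they close (so a half turn about z gives the same grasp; the last joint's range is limited). The gripper opens to 87 mm and grips with 3 to 60 N. Pads are 19 mm wide; open, the fingers measure 117 mm over their backs; the gripper's body (75 mm by 190 mm) begins 51 mm behind the grasp point.
Start: joints at [-79.022, 19.091, 2.286, 83.961, -0.768, 76.965, -3.352], TCP at [186.369, 622.68, 236.546] pointing down, gripper open.
Joint ranges: [-147.57, 147.57], [-21.85, 119.76], [-74.77, 79.35], [14.55, 137.4], [-85.83, 265.84], [4.83, 119.75], [-152.11, 152.11]. Speed limits (degrees/s): [127.2, 127.2, 159.86, 159.86, 180, 180, 180].

INTERFACE

Orientations are given as [roll, pitch, yaw] about the fixed x, y, z axes, in that order (R = Rz(yaw) Ry(pitch) Rx(roll)).
In Python, from workcell import arm gives the robot as it stands.
- The arm moves only by the tool jog_arm, never from a script. Its arguments are lists of equal length, an entry for each row: "travel": the shift along the tool's x, y, z in mm, a list of three; "angular": the turn, a rotation vector about the tool's x, y, z in degrees, a list of three. A call has 1 to 20 rows; each row shifts and turns the commanded pose from where the row before left it, along the tool's axes as they then stand; what a row does not reach is not made up. A row lasts 1/12 s, in which the tool goes at most 41.7 mm and 7.16 degrees, less where a joint would pass 70% of its speed; a pose out of reach is approached as far as the arm can. A call is refused whole if a number of a shift passes 41.7 or a number of a turn 7.16, either way. A call with a gripper value outside its range is refused whole. "claw" is the finger opening in mm, from 0 to 87, set as the call begins (left out, the last holds). The fingers move at their own pace and stop on an object; "grip_force" is the grip in N (left out, the last holds). Time passes only in rows, so rows that do not move let the fingers close. It gives the time, the measured TCP pose, the force, the opening and the grip force at its end, in the units of the state.
- arm.get_state(): the state, without advancing time (a new reading comes with each control period).
- arm.snapshot(name): name is "side" or "top" or "wrist"; returns the picture (384x512x3 uint8, blue, green, red); there is no depth.
- arm.camera_model(name): a dict with "vfov" (degrees; the focal length in pixels is half the picture's height over the tangent of half this angle, whatever the lens; pixels are square), "cx", "cy" (the principal point, pixels), "world_from_camera" (4x4, takes a point from camera to world coordinates). Camera axes: x right, y down, z forward; pixel columns grow to the right and rows downward; lengths in mm; the calibration is good to about 2 mm. A picture is of the moment at which its call begins: read the wrist's pose just before it. camera_model takes no time and is no camera call; for the wrist camera it gives the pose at the moment of the call.
- arm.close_job(): hands the job in; it is judged then, once.
Trained networks look in the newest picture that a camera, given by its name, has taken for a name from the list of things; names that differ only in an ending like _2 or _b are one class to them, and where a whole thing is asked for, a point or a joint stands for the part that bears it (a point fixed in the world has none). Each returns a list of dicts, best first, with "score" (0 to 1); they miss things now and then, are a little off and sometimes report something else, mostly with a low value. They report only what shows in the picture. A call takes as long as a camera call.
- arm.regions_of(name, camera): "pixels" (384x512 bool, what is visible of it) and "at" ([column, row] in pixels, amid what is visible of it).
- arm.spot_point(name, camera): "at" ([column, row] in pixels: a listed point, or the origin of a listed thing).
The state is a dict: "t": time; "qpos": joint angles; "joint_vel": joint speeds; "joint_efforts": joint torques, N m; "tcp_pos": TCP position; "ee_rot": TCP orientation; "wrist_force": force on the tool from outside, world axes, zero at the start; "moment": the same for the moment, N m; "grip_width": finger opening in mm; "grasp_force": force on a finger pad.
Only numpy, scipy, OpenCV 4.12 (cv2) and the standard library are available. Lean on these libraries where they do the work, as an engineer would, in place of code of your own. Each camera call takes 0.05 s, during which the arm holds its last target. There are 200 camera calls.

## Working session

There is one attempt and no reset: what is moved stays moved. The work goes in short steps, Python scripts to look and compute and a tool call to move; the robot and the scene stay as the last step left them, time stands still between calls to the robot, and variables do not carry over. Pictures are saved under pics/ and viewed, at most 10 in all, crops included, and the job is handed in when it is done.

Besides the shell and the picture viewer there is one more tool, called after "Call:" as name(argument=value, ...) on one line, values as JSON. jog_arm: Moves the arm, as the interface text tells. Its arguments: {"type":"object","properties":{"travel":{"type":"array"},"angular":{"type":"array"},"claw":{"type":"number"},"grip_force":{"type":"number"}},"required":["travel","angular"]}

```bash
mkdir -p pics; ls
python3 - <<'E'
from workcell import arm
import cv2,numpy as np
s=arm.get_state();print(s)
ims=[]
for n in("side","top"):
    im=arm.snapshot(n);cv2.imwrite(f"pics/{n}0.png",im);c=arm.camera_model(n);print(n,c)
    for o in("carousel_bar","carousel_base","next_label","holder","reader"):
        print(n,o,[(np.round(d["at"],1),round(d["score"],2)) for d in arm.spot_point(o,n)[:3]])
E
```

```text
pics
{'t': 0.0, 'qpos': array([-79.02315356,  19.13205003,   2.28238275,  84.01164233,
        -0.76995524,  76.96569476,  -3.35086319]), 'joint_vel': array([-0.05218832,  0.02381639,  0.03719765, -0.00590108, -0.01941052,
        0.02486655,  0.00993693]), 'joint_efforts': array([-7.09758319e-05, -6.56357145e+01,  1.33541912e+00, -4.03822696e+01,
       -5.96636860e-02,  4.42931021e-02,  1.69327950e-04]), 'tcp_pos': array([186.21726282, 622.27915616, 235.65044207]), 'ee_rot': array([-1.79905873e+02,  3.54410142e-03,  1.63340961e+02]), 'wrist_force': array([-0.49037666,  0.17348032,  0.17373701]), 'moment': array([ 0.00562784, -0.03548186,  0.01201748]), 'grasp_force': 0.0, 'grip_width': 87.0335482727123}
side {'vfov': 52.06452577220726, 'cx': 249.72154654931978, 'cy': 194.39653291216743, 'world_from_camera': array([[-9.95617720e-01, -3.80214202e-02,  8.54384425e-02,
         4.12023450e+02],
       [-9.08798988e-02,  6.08797742e-01, -7.88102883e-01,
         8.44968328e+02],
       [-2.20499400e-02, -7.92413832e-01, -6.09585202e-01,
         8.26815991e+02],
       [ 0.00000000e+00,
[... 370 characters left out ...]
239.4, 324.9]), 0.55)]
top {'vfov': 42.79578559590834, 'cx': 258.6625898373031, 'cy': 197.83396833459938, 'world_from_camera': array([[ 2.20940779e-02, -9.97042440e-01,  7.36085910e-02,
         4.20439258e+02],
       [-9.99734193e-01, -2.15485032e-02,  8.19786101e-03,
        -1.18332589e+02],
       [-6.58746038e-03, -7.37701495e-02, -9.97253514e-01,
         1.70901314e+03],
       [ 0.00000000e+00,  0.00000000e+00,  0.00000000e+00,
         1.00000000e+00]])}
top carousel_bar [(array([292.7, 166.1]), 0.81)]
top carousel_base [(array([289. , 176.8]), 0.94)]
top next_label [(array([274. , 143.8]), 0.58)]
top holder [(array([142.4, 204.7]), 0.56)]
top reader [(array([142.2, 208. ]), 0.65)]
```

```bash
python3 - <<'E'
import cv2,numpy as np
t=cv2.imread("pics/top0.png");cv2.imwrite("pics/top0c.png",cv2.resize(t[60:340,60:440],None,fx=2.1,fy=2.1,interpolation=cv2.INTER_CUBIC))
E
cat > h.py <<'E'
import numpy as np
from workcell import arm
from scipy.spatial.transform import Rotation as Ro
def ray(n,uv):
    c=arm.camera_model(n);T=c["world_from_camera"];f=192/np.tan(np.radians(c["vfov"]/2))
    d=T[:3,:3]@[(uv[0]-c["cx"])/f,(uv[1]-c["cy"])/f,1];return T[:3,3],d/np.linalg.norm(d)
def onz(n,uv,z):
    o,d=ray(n,uv);return o+d*(z-o[2])/d[2]
def proj(n,p):
    c=arm.camera_model(n);T=np.linalg.inv(c["world_from_camera"]);f=192/np.tan(np.radians(c["vfov"]/2))
    q=T[:3,:3]@p+T[:3,3];return np.array([c["cx"]+f*q[0]/q[2],c["cy"]+f*q[1]/q[2]])
def tri(a,b):
    A=np.zeros((3,3));v=np.zeros(3)
    for o,d in(a,b):
        P=np.eye(3)-np.outer(d,d);A+=P;v+=P@o
    return np.linalg.solve(A,v)
def rot():
    return Ro.from_euler("xyz",arm.get_state()["ee_rot"],degrees=True)
E
python3 - <<'E'
from h import *
for n,a,b in(("bar",(217.1,149.1),(292.7,166.1)),("base",(224.6,195.8),(289,176.8)),("lab",(186.6,181),(274,143.8)),("hold",(243.5,326.5),(142.4,204.7)),("reader",(239.4,324.9),(142.2,208))):
    print(n,tri(ray("side",a),ray("top",b)))
print(onz("top",(292.7,166.1),150),onz("top",(289,176.8),0),onz("top",(274,143.8),106),onz("side",(186.6,181),106),onz("top",(142.4,204.7),0),onz("side",(243.5,326.5),0))
E
```

```text
bar [ 630.36382434 -210.61111332  186.25517773]
base [ 618.01954577 -209.41119622    1.15836602]
lab [ 720.81192939 -151.91022339  100.02238241]
hold [504.11739499 299.71022603   6.56966666]
reader [503.04454447 299.43991759  11.69322313]
[ 639.81135677 -212.31159849  150.        ] [ 622.83749147 -209.02736076    0.        ] [ 718.98491287 -151.90486296  106.        ] [ 719.01007295 -143.7611925   106.        ] [513.70593339 301.94627838   0.        ] [495.52220109 295.28417848   0.        ]
```

View pics/top0c.png

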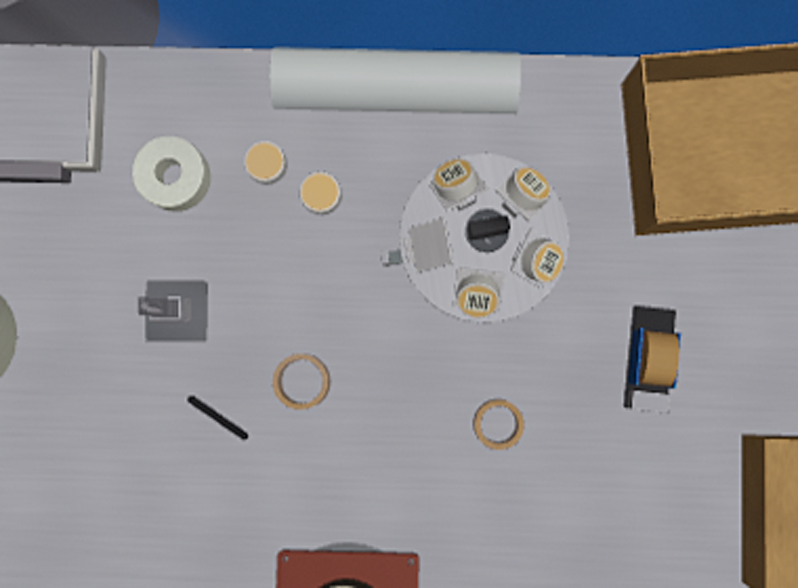

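View pics/side0.png

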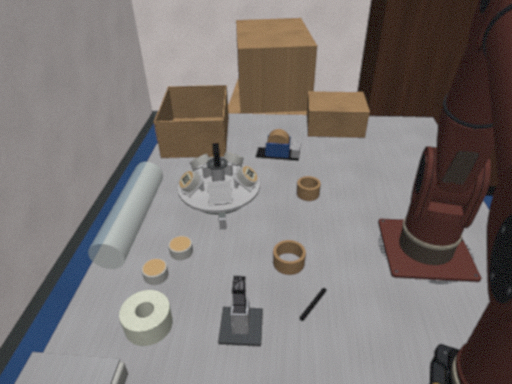

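The top view shows the carousel at crop (485,238), with the pointer to its left at (391,257), the empty cradle at (430,245) and the next cheese at (455,178). The holder is at (177,310). The side view agrees. Next I'll move over the carousel.

Call:
jog_arm(travel=[[-15,-16,-5],[-23,-24,-5],[-23,-24,-5],[-23,-24,-5],[-23,-24,-5],[-23,-24,-5],[-23,-24,-5],[-23,-24,-5],[-23,-24,-5],[-23,-24,-5],[-23,-24,-5],[-23,-24,-5],[-23,-24,-5],[-23,-24,-5],[-23,-24,-5],[-23,-24,-5],[-23,-24,-5],[-23,-24,-5],[-23,-24,-5],[-23,-24,0]], angular=[[0,0,0],[0,0,0],[0,0,0],[0,0,0],[0,0,0],[0,0,0],[0,0,0],[0,0,0],[0,0,0],[0,0,0],[0,0,0],[0,0,0],[0,0,0],[0,0,0],[0,0,0],[0,0,0],[0,0,0],[0,0,0],[0,0,0],[0,0,0]], claw=50)

```text
t: 2.27
tcp_pos: [484.8, 39.2, 332.8]
ee_rot: [179.9, 0.1, 163.3]
wrist_force: [0.8, 0.8, 0.3]
grip_width: 49.8
grasp_force: 0.0
```

Call:
jog_arm(travel=[[-23,-24,0],[-23,-24,0],[-23,-24,0],[-23,-24,0],[-23,-24,0],[-23,-24,0],[-23,-24,0],[-20,-20,0],[0,0,0],[0,0,0],[0,0,0],[0,0,0],[0,0,0],[0,0,0],[0,0,0],[0,0,0],[0,0,0],[0,0,0],[0,0,0],[0,0,0]], angular=[[0,0,0],[0,0,0],[0,0,0],[0,0,0],[0,0,0],[0,0,0],[0,0,6],[0,0,7],[0,0,7],[0,0,7],[0,0,7],[0,0,7],[0,0,7],[0,0,7],[0,0,7],[0,0,7],[0,0,7],[0,0,0],[0,0,0],[0,0,0]])

```text
t: 3.93
tcp_pos: [600.9, -192.3, 331.6]
ee_rot: [180.0, 0.0, 87.6]
wrist_force: [0.3, 0.5, 0.9]
grip_width: 50.0
grasp_force: 0.0
```

Run:
```python
from h import *
import cv2
s=arm.get_state();print(s["t"],s["qpos"],s["tcp_pos"],s["ee_rot"])
c=arm.camera_model("wrist");print(np.round(c["world_from_camera"],3),c["vfov"])
im=arm.snapshot("wrist");cv2.imwrite("pics/w1.png",im)
for o in("carousel_bar","next_label","carousel_base"):print(o,[(np.round(d["at"],1),round(d["score"],2)) for d in arm.spot_point(o,"wrist")[:3]])
```

```text
3.9333 [-32.12438449  24.80626306  65.48869044  80.20449079 -22.44461202
  89.01952432  29.18874577] [ 600.89715242 -192.28346839  331.57704454] [1.79999039e+02 1.01306566e-03 8.75796261e+01]
[[ 9.99000e-01 -4.10000e-02 -1.20000e-02  6.03781e+02]
 [-4.30000e-02 -9.68000e-01 -2.46000e-01 -1.24935e+02]
 [-1.00000e-03  2.46000e-01 -9.69000e-01  4.79234e+02]
 [ 0.00000e+00  0.00000e+00  0.00000e+00  1.00000e+00]] 61.07839395918065
carousel_bar [(array([284.9, 189.8]), 0.72)]
next_label [(array([362. , 132.1]), 0.97)]
carousel_base [(array([277.2, 164.3]), 0.77)]
```

View pics/w1.png

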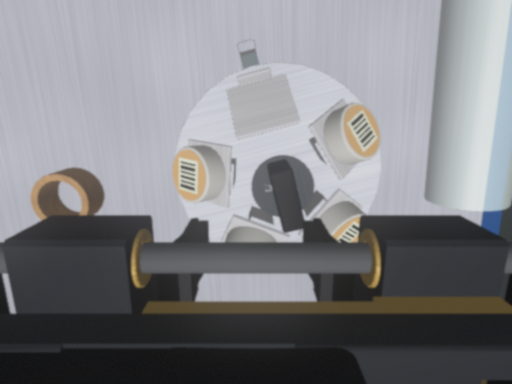

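Run:
```python
from h import *
L=onz("wrist",(362,132.1),106);B=onz("wrist",(277.2,164.3),0)
print("lab",L,"base",B)
P=onz("wrist",(248,43),5);print("ptr",P)
for z in(140,160,180):print(z,onz("wrist",(284.9,189.8),z), tri(ray("wrist",(284.9,189.8)),ray("top",(292.7,166.1))),tri(ray("wrist",(284.9,189.8)),ray("side",(217.1,149.1))))
for C in (np.array([620,-209]),B[:2]):
  p=P[:2]-C;l=L[:2]-C
  print(C,np.linalg.norm(p),np.linalg.norm(l),np.degrees([np.arctan2(p[1],p[0]),np.arctan2(l[1],l[0])]))
for z in (160,170,180):
  a,b=onz("wrist",(270,163),z),onz("wrist",(284,231),z);c,d=onz("wrist",(290,160),z),onz("wrist",(301,228),z)
  m=(a+b+c+d)/4;v=(a+c-b-d)/2;print(z,m,np.linalg.norm(v),np.degrees(np.arctan2(v[1],v[0])))
```

```text
lab [ 722.89686763 -157.2118149   106.        ] base [ 632.21992751 -207.99456744    0.        ]
ptr [597.43272186 -39.98753793   5.        ]
140 [ 631.39804999 -211.87830134  140.        ] [ 635.17642665 -210.88528885  150.01083312] [ 625.34897046 -198.58217409  193.17306542]
160 [ 629.77568626 -206.7647317   160.        ] [ 635.17642665 -210.88528885  150.01083312] [ 625.34897046 -198.58217409  193.17306542]
180 [ 628.15332254 -201.65116206  180.        ] [ 635.17642665 -210.88528885  150.01083312] [ 625.34897046 -198.58217409  193.17306542]
[ 620 -209] 170.51244639869773 115.1945375652038 [97.60539605 26.71619742]
[ 632.21992751 -207.99456744] 171.5707190646772 103.9287997870056 [101.69824149  29.25058976]
160 [ 631.14237605 -213.76345866  160.        ] 73.06085447375092 98.73179494532401
170 [ 630.28839694 -210.98751199  170.        ] 70.77298812706088 98.73179494532394
180 [ 629.43441783 -208.21156532  180.        ] 68.48512178037093 98.73179494532398
```

Call:
jog_arm(travel=[[0,0,0],[0,0,0],[-10,12,10],[-10,12,20],[0,0,25],[0,0,25],[0,0,25],[0,0,25],[0,0,20],[0,0,12],[0,0,6],[0,0,0],[0,0,0]], angular=[[0,0,-6],[0,0,-6.4],[0,0,0],[0,0,0],[0,0,0],[0,0,0],[0,0,0],[0,0,0],[0,0,0],[0,0,0],[0,0,0],[0,0,0],[0,0,0]])

```text
t: 5.22
tcp_pos: [628.3, -208.3, 164.5]
ee_rot: [180.0, 0.0, 99.7]
wrist_force: [0.2, 0.3, 0.3]
grip_width: 50.3
grasp_force: 0.0
```

Call:
jog_arm(travel=[[0,0,0],[0,0,0],[0,0,0],[0,0,0],[0,0,0],[0,0,0]], angular=[[0,0,0],[0,0,0],[0,0,0],[0,0,0],[0,0,0],[0,0,0]], claw=10, grip_force=40)

```text
t: 5.72
tcp_pos: [629.2, -208.0, 164.0]
ee_rot: [179.9, 0.1, 99.8]
wrist_force: [7.8, -1.5, -3.5]
grip_width: 21.5
grasp_force: 39.6
```

Run:
```python
from h import *
import cv2
s=arm.get_state();print(s["t"],s["qpos"],s["tcp_pos"],s["ee_rot"],s["wrist_force"],s["moment"],s["grip_width"],s["grasp_force"])
cv2.imwrite("pics/s2.png",cv2.resize(arm.snapshot("side")[100:260,130:330],None,fx=3,fy=3))
```

```text
5.7167 [-25.22879488  32.89609994  56.90142845  89.42616903 -28.41776489
  73.09994075  45.58987793] [ 629.21302142 -207.97430227  163.95584796] [1.79859908e+02 7.56914534e-02 9.97832915e+01] [ 7.77952539 -1.50255064 -3.45584305] [-0.56304271 -1.10023322 -0.1963055 ] 21.535073101612333 39.60465403273702
```

View pics/s2.png

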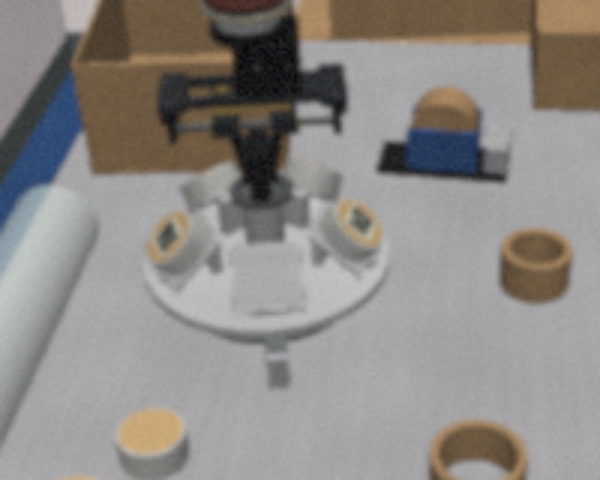

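The fingers hold the bar at crop (262,175), 21.5 mm wide, with the empty cradle still at the pointer. Turning it now.

Call:
jog_arm(travel=[[0,1,0],[0,0,0],[0,0,0],[0,0,0],[0,0,0],[0,0,0],[0,0,0],[0,0,0],[0,0,0],[0,0,0],[0,0,0],[0,0,0],[0,0,0],[0,0,0],[0,0,0],[0,0,0]], angular=[[0,0,-3],[0,0,-5],[0,0,-6],[0,0,-6],[0,0,-6],[0,0,-6],[0,0,-6],[0,0,-6],[0,0,-6],[0,0,-6],[0,0,-6],[0,0,-6],[0,0,-4],[0,0,0],[0,0,0],[0,0,0]])

```text
t: 7.1
tcp_pos: [628.3, -209.1, 163.9]
ee_rot: [-179.9, -0.0, 171.5]
wrist_force: [-4.9, -3.3, 3.1]
grip_width: 21.6
grasp_force: 39.9
```

Run:
```python
from h import *
s=arm.get_state();print(s["t"],s["qpos"],s["tcp_pos"],s["ee_rot"],s["wrist_force"],s["moment"],s["grip_width"],s["grasp_force"])
```

```text
7.1 [-15.60267325  27.31702181  41.18859064  88.91378014 -18.59615621
  70.82110246 110.05211197] [ 628.27687314 -209.11592559  163.89234907] [-1.79941248e+02 -1.69228696e-02  1.71481606e+02] [-4.90423031 -3.25952386  3.14685472] [-0.44340585  0.51089854 -0.01523195] 21.62187426169336 39.905762784183025
```

Call:
jog_arm(travel=[[0,0,0],[0,0,0],[0,0,0],[0,0,0],[0,0,0],[0,0,0],[0,0,-10],[0,0,-20],[0,0,-30],[0,0,-30],[0,0,-30],[0,0,-30],[0,0,-16],[0,0,0]], angular=[[0,0,0],[0,0,0],[0,0,0],[0,0,0],[0,0,0],[0,0,0],[0,0,0],[0,0,0],[0,0,0],[0,0,0],[0,0,0],[0,0,0],[0,0,0],[0,0,0]], claw=60)

```text
t: 8.27
tcp_pos: [629.9, -208.9, 334.9]
ee_rot: [-180.0, 0.4, 171.7]
wrist_force: [0.7, -0.1, 0.3]
grip_width: 59.8
grasp_force: 0.0
```

Run:
```python
from h import *
import cv2
s=arm.get_state();print(s["t"],s["qpos"],s["tcp_pos"],s["ee_rot"])
cv2.imwrite("pics/w3.png",arm.snapshot("wrist"))
for o in("carousel_bar","next_label","carousel_base"):print(o,[(np.round(d["at"],1),round(d["score"],2)) for d in arm.spot_point(o,"wrist")[:3]])
d=arm.spot_point("next_label","wrist")
for e in d: print(onz("wrist",e["at"],106))
```

```text
8.2667 [-16.0226832   22.52971655  43.73008873  74.53688789 -15.43806348
  88.44079766 107.48098802] [ 629.9072935 -208.8590702  334.9466888] [-179.95814996    0.385023    171.71363746]
carousel_bar [(array([256. , 174.9]), 0.95)]
next_label [(array([344.1, 134.6]), 0.59)]
carousel_base [(array([252. , 151.4]), 0.94)]
[ 604.93892308 -102.86671548  106.        ]
```

View pics/w3.png

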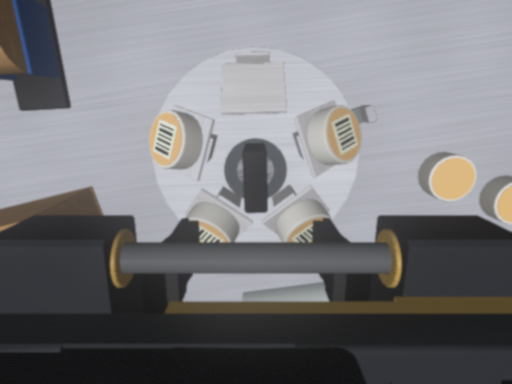

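The cheese now sits at the pointer, with its label at (344,134). On to the holder.

Call:
jog_arm(travel=[[6,14,0],[11,26,0],[11,26,0],[11,26,0],[11,26,0],[11,26,0],[11,26,0],[11,26,0],[11,26,0],[11,26,0],[11,26,0],[11,26,0],[11,26,0],[11,26,0],[11,26,0],[11,26,0],[11,26,0],[11,26,0],[0,0,0],[0,0,0]], angular=[[0,0,0],[0,0,0],[0,0,0],[0,0,0],[0,0,0],[0,0,0],[0,0,0],[0,0,0],[0,0,0],[0,0,0],[0,0,0],[0,0,0],[0,0,0],[0,0,0],[0,0,0],[0,0,0],[0,0,0],[0,0,7],[0,0,7],[0,0,7]])

```text
t: 10.18
tcp_pos: [502.0, 273.3, 328.1]
ee_rot: [-179.9, -0.1, 150.6]
wrist_force: [-0.0, -0.7, 0.1]
grip_width: 60.0
grasp_force: 0.0
```

Call:
jog_arm(travel=[[0,0,0],[0,0,0],[0,0,0],[0,0,0],[0,0,0],[0,0,0],[0,0,0],[0,0,0],[0,0,0],[0,0,0],[0,0,0]], angular=[[0,0,7],[0,0,7],[0,0,7],[0,0,7],[0,0,7],[0,0,7],[0,0,7],[0,0,7],[0,0,4],[0,0,0],[0,0,0]])

```text
t: 11.1
tcp_pos: [503.1, 271.1, 328.9]
ee_rot: [-179.9, 0.0, 90.9]
wrist_force: [0.1, 0.8, -0.5]
grip_width: 60.1
grasp_force: 0.0
```

Run:
```python
from h import *
import cv2
s=arm.get_state();print(s["t"],s["qpos"],s["tcp_pos"],s["ee_rot"])
cv2.imwrite("pics/w4.png",arm.snapshot("wrist"))
for o,z in(("holder",0),("reader",12)):
  d=arm.spot_point(o,"wrist")
  for e in d[:2]: print(o,e["at"],e["score"],onz("wrist",e["at"],z))
```

```text
11.1 [-62.45473236   8.37834583  33.87252801  88.07237331  -4.66040975
  85.04618787 -27.56554782] [503.06886167 271.08644907 328.85494733] [-1.79942004e+02  4.79988163e-02  9.08912695e+01]
holder [252.6, 136.1] 0.71 [498.14309199 298.48056568   0.        ]
reader [254.7, 139.2] 0.66 [501.41012093 295.21958907  12.        ]
```

View pics/w4.png

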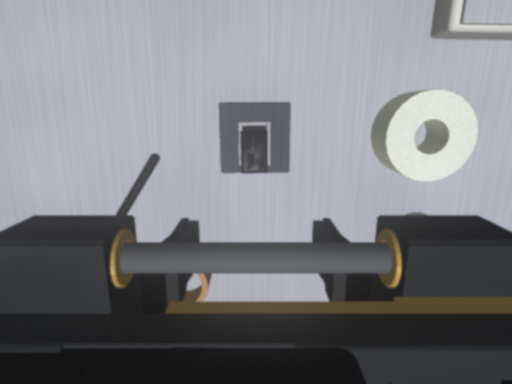

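The holder plate shows at px (220–290, 102–173), square to the tool. The reader's black cap is around (255,151), narrow across tool y. I'll descend and grip.

Call:
jog_arm(travel=[[13,0,10],[13,-1,25],[0,0,30],[0,0,30],[0,0,30],[0,0,30],[0,0,25],[0,0,17],[0,0,12],[0,0,0],[0,0,0]], angular=[[0,0,0.5],[0,0,0.4],[0,0,0],[0,0,0],[0,0,0],[0,0,0],[0,0,0],[0,0,0],[0,0,0],[0,0,0],[0,0,0]])

```text
t: 12.17
tcp_pos: [502.1, 297.4, 120.3]
ee_rot: [-180.0, 0.0, 89.9]
wrist_force: [0.8, 0.0, -0.4]
grip_width: 59.7
grasp_force: 0.0
```

Call:
jog_arm(travel=[[0,0,0],[0,0,0],[0,0,0],[0,0,0],[0,0,0],[0,0,0]], angular=[[0,0,0],[0,0,0],[0,0,0],[0,0,0],[0,0,0],[0,0,0]], claw=10, grip_force=35)

```text
t: 12.67
tcp_pos: [502.3, 297.2, 120.8]
ee_rot: [180.0, -0.0, 89.8]
wrist_force: [-1.0, -0.5, -0.1]
grip_width: 27.6
grasp_force: 0.0
```

Call:
jog_arm(travel=[[0,0,0],[0,0,0],[0,0,0],[0,0,0]], angular=[[0,0,0],[0,0,0],[0,0,0],[0,0,0]])

```text
t: 13.0
tcp_pos: [502.3, 297.2, 120.8]
ee_rot: [180.0, -0.0, 89.8]
wrist_force: [-1.4, -0.0, 3.0]
grip_width: 25.8
grasp_force: 34.9
```

Call:
jog_arm(travel=[[0,0,-5],[0,0,-15],[0,0,-20],[0,0,-20],[0,0,-20],[0,0,-25],[0,0,-25],[0,0,-25],[0,0,-25],[0,0,0],[0,0,0],[0,0,0]], angular=[[0,0,0],[0,0,0],[0,0,0],[0,0,0],[0,0,0],[0,0,0],[0,0,0],[0,0,0],[0,0,0],[0,0,0],[0,0,0],[0,0,0]])

```text
t: 14.0
tcp_pos: [501.8, 297.0, 299.7]
ee_rot: [-179.9, 0.0, 89.8]
wrist_force: [-0.1, 0.0, -2.7]
grip_width: 26.0
grasp_force: 34.9
```

Run:
```python
from h import *
s=arm.get_state();print(s["t"],s["qpos"],s["tcp_pos"],s["ee_rot"],s["wrist_force"],s["grip_width"],s["grasp_force"])
```

```text
14.0 [-63.46778138  10.44731314  33.23833452  89.36826824  -5.75475832
  81.9785535  -30.01288736] [501.7698866  296.952445   299.65217834] [-1.79939860e+02  4.27350387e-02  8.98411678e+01] [-0.1346936   0.02095952 -2.67022171] 26.040309020712865 34.9207420181483
```

Call:
jog_arm(travel=[[-12,4,0],[-24,7.5,0],[-24,7.5,0],[-24,7.5,0],[-24,7.5,0],[-24,7.5,0],[-24,7.5,0],[-24,7.5,-2],[-24,7.5,-2],[-20,7,0],[-12,4,0],[0,0,0]], angular=[[0,0,0],[0,0,0],[0,0,0],[0,0,0],[0,0,0],[0,0,0],[0,0,0],[0,0,0],[0,0,0],[0,0,0],[0,0,0],[0,0,0]])

```text
t: 15.0
tcp_pos: [576.5, 55.7, 303.6]
ee_rot: [-179.9, 0.1, 89.5]
wrist_force: [-0.1, -0.2, -1.9]
grip_width: 26.3
grasp_force: 34.9
```

Call:
jog_arm(travel=[[0,0,0],[0,0,0],[0,0,0],[0,0,0],[0,0,0],[0,0,0],[0,0,0],[0,0,0],[0,0,0],[0,0,0],[0,0,0],[0,0,0],[0,0,0],[0,0,0]], angular=[[0,0,3],[0,0,6],[0,0,6.5],[0,0,6.5],[0,0,6.5],[0,0,6.5],[0,0,6.5],[0,0,6.5],[0,0,6.5],[0,0,6.5],[0,0,6.5],[0,0,6.5],[0,0,5],[0,0,0]])

```text
t: 16.17
tcp_pos: [575.9, 61.0, 303.6]
ee_rot: [180.0, 0.1, 10.6]
wrist_force: [-0.3, 0.1, -1.3]
grip_width: 25.8
grasp_force: 34.9
```

Run:
```python
from h import *
s=arm.get_state();print(s["t"],s["qpos"],s["tcp_pos"],s["ee_rot"],s["wrist_force"],s["grip_width"],s["grasp_force"])
```

```text
16.1667 [-54.95698951  12.24454826  52.9094725   90.13018757  -9.79536463
  82.62005332 -80.77274565] [575.88160841  61.04965083 303.59210409] [1.79987213e+02 1.00122888e-01 1.06238754e+01] [-0.32263305  0.14319696 -1.25379646] 25.760223082901454 34.92206743452698
```

Now the tilt, −40° about tool x.

Call:
jog_arm(travel=[[0,0,0],[0,0,0],[0,0,0],[0,0,0],[0,0,0],[0,0,0],[0,0,0],[0,0,0],[0,0,0],[0,0,0],[0,0,0]], angular=[[-2,0,0],[-5,0,0],[-5,0,0],[-5,0,0],[-5,0,0],[-5,0,0],[-5,0,0],[-5,0,0],[-3,0,0],[0,0,0],[0,0,0]])

```text
t: 17.08
tcp_pos: [576.1, 61.7, 303.7]
ee_rot: [140.0, 0.2, 11.0]
wrist_force: [0.2, 0.5, -1.1]
grip_width: 25.3
grasp_force: 34.9
```

Run:
```python
from h import *
import cv2
s=arm.get_state();print(s["t"],s["qpos"],s["tcp_pos"],s["ee_rot"],s["wrist_force"],s["grip_width"],s["grasp_force"])
R=rot().as_matrix();a=np.radians(100.5);n=np.array([np.cos(a)*.6428,np.sin(a)*.6428,.766])
L=np.array([607,-102,106]);T=L+198.8*n;d=T-s["tcp_pos"]
print(R,"axis err",np.degrees(np.arccos(-R[:,2]@n)),"tool move",R.T@d)
for cam in("side","top","wrist"):
  cv2.imwrite(f"pics/{cam}5.png",arm.snapshot(cam))
  r=arm.spot_point("reader",cam);w=s["tcp_pos"]+108.8*R[:,2];print(cam,[(e["at"],round(e["score"],2)) for e in r[:2]],"expected window",proj(cam,w))
  r=arm.spot_point("next_label",cam);print(cam,[(e["at"],round(e["score"],2)) for e in r[:2]],"expected label",proj(cam,L))
```

```text
17.0833 [ -74.88877449   20.02917913   53.69183606   93.80843437   23.26814856
   83.04184967 -105.37261437] [576.14791152  61.70853016 303.71118099] [140.03366362   0.1727497   11.01582588] [ 0.21736137  0.47916873 -1.08531285] 25.266404077545943 34.919992508366704
[[ 0.98156998  0.148349    0.12046969]
 [ 0.19107926 -0.75193016 -0.63094354]
 [-0.00301505  0.6423345  -0.76641849]] axis err 0.46054456458820436 tool move [ 0.28959651  0.55893245 59.74350821]
side [] expected window [217.84160488 177.72896272]
side [([220.1, 190.3], 0.81), ([287.4, 264.7], 0.47)] expected label [219.58860266 190.23107558]
top [([225.9, 179.1], 0.75)] expected window [226.66271388 177.91471541]
top [([260.4, 176.7], 0.84)] expected label [258.16224938 177.138647  ]
wrist [([256.4, 196.6], 0.91)] expected window [254.10905146 192.56351075]
wrist [([259.0, 163.5], 0.82)] expected label [255.3101652  162.75869566]
```

View pics/side5.png

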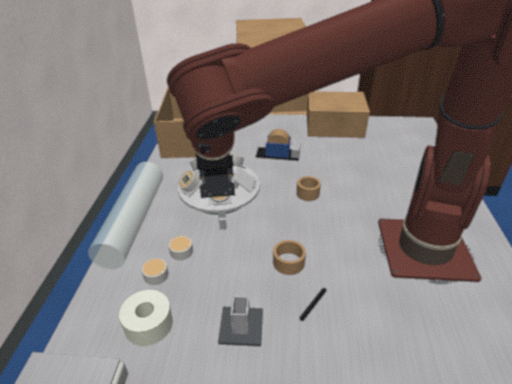

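The label and the reader window agree with the predictions in all three views. In the side view the label is near (220,190) and the holder at (240,325) is empty. I'll close the remaining 60 mm.

Call:
jog_arm(travel=[[0,0,6],[0,1,12],[0,0,14],[0,0,14],[0,0,9],[0,0,4],[0,0,0],[0,0,0],[0,0,0],[0,0,0],[0,0,0],[0,0,0]], angular=[[0,0,0],[0,0,0],[0,0,0],[0,0,0],[0,0,0],[0,0,0],[0,0,0],[0,0,0],[0,0,0],[0,0,0],[0,0,0],[0,0,0]])

```text
t: 18.53
tcp_pos: [583.9, 23.3, 260.2]
ee_rot: [140.0, -0.0, 10.9]
wrist_force: [-0.3, 0.9, -2.5]
grip_width: 25.8
grasp_force: 34.9
```

Run:
```python
from h import *
import cv2
s=arm.get_state();print(s["t"],s["tcp_pos"],s["ee_rot"],s["wrist_force"],s["grip_width"],s["grasp_force"],abs(s["joint_vel"]).max())
R=rot().as_matrix();F=s["tcp_pos"]+198.8*R[:,2];print("focus",F)
for cam in("side","top","wrist"):
  im=arm.snapshot(cam)
  if cam=="wrist": cv2.imwrite("pics/w6.png",im)
  r=arm.spot_point("reader",cam);print(cam,[(e["at"],round(e["score"],2)) for e in r[:1]],proj(cam,s["tcp_pos"]+108.8*R[:,2]))
  r=arm.spot_point("next_label",cam);print(cam,[(e["at"],round(e["score"],2),onz(cam,e["at"],106)) for e in r[:1]],proj(cam,F))
```

```text
18.5333 [583.94616558  23.31256257 260.18431857] [ 1.40009836e+02 -1.94099465e-02  1.08687695e+01] [-0.29264433  0.87411027 -2.50071701] 25.759590996124558 34.9204397527501 0.1821582621698796
focus [ 608.08729173 -102.14593312  107.87275668]
side [] [218.27981825 182.39519806]
side [([221.3, 190.9], 0.95, array([601.2545535 , -98.95580597, 106.        ]))] [219.20182116 189.69969423]
top [([239.4, 177.1], 0.73)] [239.92053575 177.25712437]
top [([257.1, 177.0], 0.6, array([607.38430036, -98.49463053, 106.        ]))] [258.20963043 176.74481181]
wrist [([253.5, 196.7], 0.63)] [256.03548151 192.05428848]
wrist [([256.2, 172.5], 0.6, array([ 606.32662004, -104.53634662,  106.        ]))] [255.89095353 171.01206535]
```

View pics/w6.png

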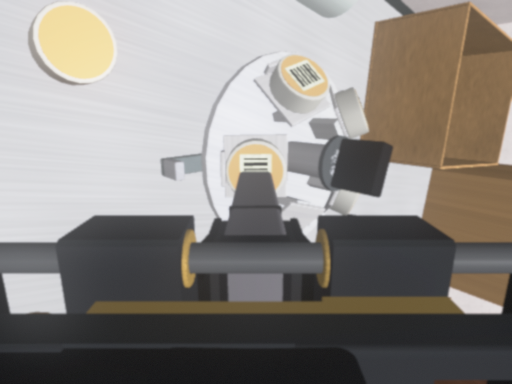

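The reader at (255,190) points at the label centre at (256,170), with the bars lying square to its wide side. I'm handing in.

```bash
python3 -c "
from workcell import arm
print(arm.close_job())"
```

```text
the job is handed in; nothing more can be done
None
```

I turned the carousel one click anticlockwise and let it go, then handed the job in at about 18.7 s with the reader held still about 9 cm from the label, its reading point a few millimetres from the label's centre and its axis about half a degree off square by my measurements; the judge's verdict was not shown.

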